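# Vent the propagator

## Task

Lift the steel ring weight up off its post on the propagator lid and set it down gently, lying flat, in the empty aluminium tray. Then take the lid by its bar, raise it to 40 degrees from shut and finish while still holding it there: the lid falls shut if let go. Keep the lid shut until the weight lies in the tray, and do not move the other things on the bench.

Things in the scene. Friction and masses are not known exactly. Their poses are not given: they have to be found in the camera images.
- hinge (a point): centre of the propagator lid's hinge line, fixed on the propagator, 90 mm above the work surface. The propagator is a black box, 240 mm deep (x) x 260 mm wide (y) x 90 mm high, fixed to the bench, with a grey lid. Axes: those of the propagator; x points from the lid's front edge to the hinge, level (away from the robot, give or take 0.25 rad), y along the hinge, z up. The box's centre is 120 mm towards -x from here.
- lid (a joint): angle of the grey lid (240 x 260 x 12 mm, about 0.4 to 0.9 kg with its bar) about its hinge: 0 shut, level; grows as the front edge rises; stops at 1.25 rad. It falls shut from any angle when let go.
- bar (a point): middle of the lid's handle: a round steel bar, 12 mm thick, 120 mm long, parallel to the hinge, standing on two slanting legs at its ends; with the lid shut it lies 30 mm in front of the lid's front edge and 30 mm above the lid's top, so 270 mm from the hinge towards the front and 42 mm above the hinge (132 mm above the work surface). It turns with the lid. Free all round between its legs.
- post_foot (a point): foot of the upright steel post on the lid (14 mm thick, 55 mm high, round), at the lid's top face, which is 102 mm above the work surface when shut; 70 mm behind the lid's front edge, mid-way across. Turns with the lid.
- weight_mid (a point): centre (half-way up) of the steel ring weight: outer diameter 52 mm, hole 22 mm, 30 mm high, about 0.4 kg. z is its hole's axis. At the start it sits over the post, flat on the lid, its underside 102 mm above the work surface; the post stands 25 mm out of its top.
- tray: empty shallow aluminium tray fixed to the bench: 170 mm (x) x 150 mm (y) x 30 mm high outside, walls and floor about 4 to 5 mm thick; origin at the centre of its underside, on the work surface. On the left or the right of the propagator.
- seedlings: black tray of seedlings, 170 x 140 x 45 mm with plants to 95 mm high, fixed, on the propagator's other side; leave alone. Origin at the centre of its underside.
- pot_near: small terracotta pot, 66 mm across, 56 mm high; leave where it is. Origin at its underside, about mid-length.
- pot_far: another terracotta pot of the same size; leave where it is. Origin at its underside, about mid-length.
- feed: white bottle, 60 mm across, 150 mm high; leave where it is. Origin at its underside, about mid-length.
- brush: bench brush lying flat; leave where it is. Origin at its underside, about mid-length.
There are look-alikes about, which are no part of the job. Several things have the shape of the tray; the one meant has the colours described above.

How it is judged (in metres and radians):
On the way, in this order (a step that is already met when the one before it is completed fails the run):
1. the weight is lifted clear above the post, the lid still shut (z of weight_mid in the frame of post_foot above 0.072 m and value of joint lid below 0.1 rad), for 0.1 s.
2. the weight lies flat and still in the tray, let go, the lid still shut (x of weight_mid in the frame of tray between -0.065 and 0.065 m and y of weight_mid in the frame of tray between -0.055 and 0.055 m and z of weight_mid in the frame of tray below 0.03 m and angle between weight_mid's own z axis and vertical below 0.15 rad and contact force between the fingers and weight below 0.1 N and linear speed of weight below 0.03 m/s and value of joint lid below 0.1 rad), for 0.2 s.
At the end, for the whole second after the job is handed in: The lid is held still by the fingers at 40 degrees (36 to 44 degrees), and the weight lies flat (within 0.15 rad) and still in the tray, untouched, its centre within 65 mm (tray x) and 55 mm (tray y) of the tray's middle (x of weight_mid in the frame of tray between -0.065 and 0.065 m and y of weight_mid in the frame of tray between -0.055 and 0.055 m and z of weight_mid in the frame of tray below 0.03 m and angle between weight_mid's own z axis and vertical below 0.15 rad and contact force between the fingers and weight below 0.1 N and linear speed of weight below 0.03 m/s and value of joint lid between 0.628319 and 0.767945 rad and velocity of joint lid between -0.05 and 0.05 rad/s and contact force between the fingers and lid above 0.5 N and contact force between weight and lid below 0.1 N); the arm keeps its last pose, push and grip.
It fails at once if the lid is raised before the weight is off it and lying in the tray (value of joint lid above 0.2 rad and not (x of weight_mid in the frame of tray between -0.065 and 0.065 m and y of weight_mid in the frame of tray between -0.055 and 0.055 m and z of weight_mid in the frame of tray below 0.03 m)).
It fails at once if the weight is dropped or slammed into the tray (contact force between weight and tray above 60 N or (x of weight_mid in the frame of tray between -0.065 and 0.065 m and y of weight_mid in the frame of tray between -0.055 and 0.055 m and z of weight_mid in the frame of tray below 0.06 m and linear speed of weight above 0.7 m/s)).
It fails at once if another thing on the bench is moved by more than 30 mm (distance of any of pot_near, pot_far, feed, brush from where it was at the start of the episode above 0.03 m).
It also fails if it takes over 64 s, if anything falls off the work surface, if the arm or the gripper's body presses on something with over 40 N, if the wrist force passes 120 N, or if a joint passes its speed limit or range.

## Robot

A 6-joint arm with a two-finger parallel gripper is mounted at the origin on the work surface. World frame = base frame: x ahead of the robot, y to its left, z up, the work surface at z = 0. Lengths are in mm, angles in rad, forces in N, time in s.
With the tool pointing down it reaches from about 350 to 775 mm from the base axis. Payload 7.3 kg.
Tool frame: the origin (TCP) lies at the very end of the fingers, on their centre line; the grasp point (between the pads) lies 19 mm behind it; z points along the fingers, y is the line along which they close (so a half turn about z gives the same grasp; the last joint's range is limited). The gripper opens to 92 mm and grips with 3 to 60 N. Pads are 19 mm wide; open, the fingers measure 130 mm over their backs; the gripper's body (75 mm by 190 mm) begins 47 mm behind the grasp point.
Start: joints at [-1.398, 0.342, 1.524, -0, 1.275, -0.146], TCP at [164.572, -498.559, 226.741] pointing down, gripper open.
Joint ranges: [-2.53, 2.53], [-0.77, 2.02], [0.04, 2.7], [-1, 4.14], [0.28, 2.66], [-3.11, 3.11]. Speed limits (rad/s): [2.57, 2.57, 3.14, 3.14, 3.14, 3.14].

## Interface

Orientations are given as [roll, pitch, yaw] about the fixed x, y, z axes, in that order (R = Rz(yaw) Ry(pitch) Rx(roll)).
In Python, from plant import bot gives the robot as it stands.
- The arm moves only by the tool jog_arm, never from a script. Its argument "targets" is a list of rows, each an object with "xyz": the shift along the tool's x, y, z as a fraction of full scale, a list of three; "spin": the turn about the tool's z as a fraction of full scale. In form: [{"xyz": [x, y, z], "spin": spin}, ...]. A call has exactly 10 rows; each row shifts and turns the commanded pose from where the row before left it, along the tool's axes as they then stand; what a row does not reach is not made up. Full scale, the value 1, is 80 mm for a shift and 0.1 rad for a turn. A row lasts 1/8 s, in which the tool goes at most 62.5 mm and 10.7 degrees, less where a joint would pass 70% of its speed; a pose out of reach is approached as far as the arm can. A call with a number of a shift or a turn outside -1 to 1 is refused whole. A call with a gripper value outside its range is refused whole. "gripper" is the opening in per cent of the stroke, from 0 (shut) to 100 (fully open), set as the call begins (left out, the last holds). The fingers move at their own pace and stop on an object; the grip force is fixed at half the most. Time passes only in rows, so rows that do not move let the fingers close, or fill a call up. It gives the time, the measured TCP pose, the force, the opening and the grip force at its end, in the units of the state.
- bot.get_obs(): the state, without advancing time (a new reading comes with each control period).
- bot.capture(name): name is "scene" or "top" or "wrist"; returns the picture (420x560x3 uint8, blue, green, red); there is no depth.
- bot.get_calibration(name): a dict with "vfov" (degrees; the focal length in pixels is half the picture's height over the tangent of half this angle, whatever the lens; pixels are square), "cx", "cy" (the principal point, pixels), "eye" and "rotation" of the camera in the world. Camera axes: x right, y down, z forward; pixel columns grow to the right and rows downward; lengths in mm; the calibration is good to about 2 mm. A picture is of the moment at which its call begins: read the wrist's pose just before it. get_calibration takes no time and is no camera call; for the wrist camera it gives the pose at the moment of the call.
- bot.close_job(): hands the job in; it is judged then, once.
The state is a dict: "time": time; "joint_positions": joint angles; "dq": joint speeds; "tau": joint torques, N m; "tool_pos": TCP position; "tcp_rot": TCP orientation; "contact_force": force on the tool from outside, world axes, zero at the start; "moment": the same for the moment, N m; "grip_width": finger opening in mm; "finger_force": force on a finger pad.
Only numpy, scipy, OpenCV 4.12 (cv2) and the standard library are available. Lean on these libraries where they do the work, as an engineer would, in place of code of your own. Each camera call takes 0.05 s, during which the arm holds its last target. There are 200 camera calls.

## Working session

There is one attempt and no reset: what is moved stays moved. The work goes in short steps, Python scripts to look and compute and a tool call to move; the robot and the scene stay as the last step left them, time stands still between calls to the robot, and variables do not carry over. Pictures are saved under pics/ and viewed, at most 10 in all, crops included, and the job is handed in when it is done.

Besides the shell and the picture viewer there is one more tool, called after "Call:" as name(argument=value, ...), one argument or row to a line, values as JSON. jog_arm: Moves the arm, as the interface text tells. Shift numbers are shares of 80 mm and turn numbers shares of 0.1 rad, none past 1 either way. Its arguments: {"type":"object","properties":{"targets":{"type":"array","items":{"type":"object","properties":{"xyz":{"type":"array","items":{"type":"number"}},"spin":{"type":"number"}}}},"gripper":{"type":"number"}},"required":["targets"]}

```bash
ls; mkdir -p pics; python3 - <<'E'
from plant import bot
import cv2
for n in ("top","scene"):
    print(n,bot.get_calibration(n)); cv2.imwrite(f"pics/{n}0.png",bot.capture(n))
o=bot.get_obs(); print(o)
E
```

```text
pics
top {'vfov': 53.332944391926475, 'cx': 279.6753822460488, 'cy': 206.61150935153717, 'eye': array([ 380.94599647,   20.70495352, 1224.2513413 ]), 'rotation': array([-3.06068109, -0.03287143, -1.58165833])}
scene {'vfov': 43.410248134780645, 'cx': 268.9208220014351, 'cy': 205.36693290476464, 'eye': array([1041.19397374,  581.52330196, 1368.16472328]), 'rotation': array([-2.56937043,  0.00610863,  2.37335461])}
{'time': 0.1, 'joint_positions': array([-1.39799497e+00,  3.42650826e-01,  1.52488790e+00,  2.51704012e-05,
        1.27540167e+00, -1.46024788e-01]), 'dq': array([ 7.89652723e-04, -2.23156933e-03, -2.07585704e-03, -1.03035705e-03,
        2.12644146e-05, -2.99194718e-04]), 'tau': array([ 1.54604379e-03, -4.32004488e+01, -2.44694155e+01,  7.18600536e-02,
        5.26015169e-02, -5.27186035e-05]), 'tool_pos': array([ 164.51814595, -498.19114892,  226.12733907]), 'tcp_rot': array([-3.14026277e+00, -2.19918025e-04,  3.18818658e-01]), 'contact_force': array([ 0.50398094,  0.06021312, -0.11616348]), 'moment': array([0.01623417, 0.00688694, 0.0499142 ]), 'finger_force': 0.0, 'grip_width': 91.89085546312327}
```

View pics/top0.png

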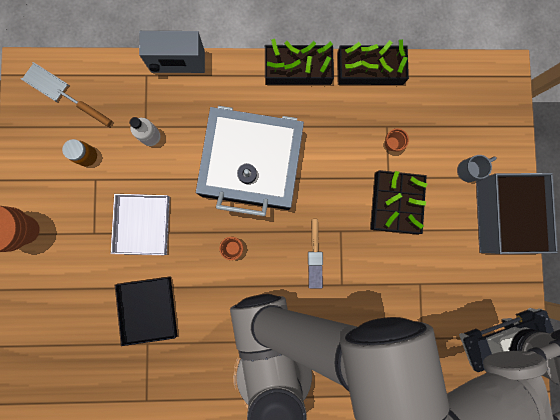

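View pics/scene0.png

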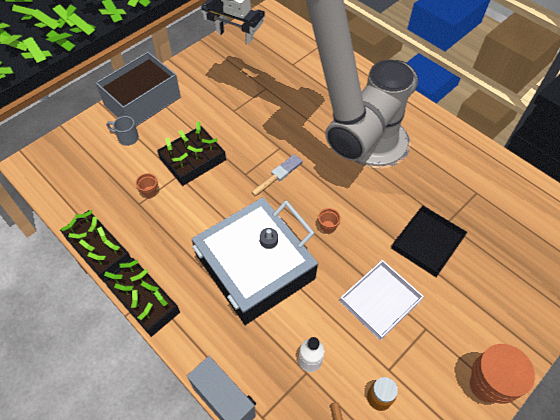

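The top view shows the weight on its post at (247,173), the lid centred at about (250,160), and the bar at (243,211). Tray-shaped candidates are the bright metallic one at (140,225), the black one at (147,311), and the grey soil box at (515,213), which is too big. By colour I choose (140,225). Pot_near is at (232,248), the brush at (316,255), and the bottle at (146,130).

```bash
cat > h.py <<'E'
import numpy as np, cv2
from scipy.spatial.transform import Rotation as Ro
from plant import bot
def ray(c,px):
    f=210/np.tan(np.radians(c["vfov"]/2)); R=Ro.from_euler("xyz",c["rotation"]).as_matrix()
    d=R@np.array([(px[0]-c["cx"])/f,(px[1]-c["cy"])/f,1.]); return np.array(c["eye"]),d/np.linalg.norm(d)
def onz(c,px,z):
    e,d=ray(c,px); return e+d*(z-e[2])/d[2]
def tri(r1,r2):
    A=np.stack([r1[1],-r2[1]],1); s=np.linalg.lstsq(A,r2[0]-r1[0],rcond=None)[0]
    p,q=r1[0]+s[0]*r1[1],r2[0]+s[1]*r2[1]; return (p+q)/2,np.linalg.norm(p-q)
def blob(mask,seed):
    n,l,s,c=cv2.connectedComponentsWithStats(mask.astype(np.uint8)); 
    d=[np.hypot(*(c[i]-seed)) if s[i,4]>15 else 1e9 for i in range(1,n)]; i=1+int(np.argmin(d)); return (l==i).astype(np.uint8),c[i],s[i]
def rect(m):
    return cv2.minAreaRect(cv2.findNonZero(m))
E
python3 - <<'E'
from h import *
T=bot.get_calibration("top");S=bot.get_calibration("scene")
a=cv2.imread("pics/top0.png");b=cv2.imread("pics/scene0.png")
for n,c,im,sl,st,sw in (("top",T,a,(250,140),(140,225),(247,173)),("scene",S,b,(255,250),(381,298),(269,237))):
    g=im.min(2); sat=im.max(2).astype(int)-g
    m,ce,s=blob((g>205),sl); m=cv2.morphologyEx(m,cv2.MORPH_CLOSE,np.ones((25,25)))
    p=cv2.boxPoints(rect(m)); print(n,"white lid panel",s[4],[onz(c,q,102)[:2].round() for q in p])
    m,ce,s=blob((g>140)&(sat<40),st); r=rect(m);print("tray",s[4],r[0],[onz(c,q,30)[:2].round() for q in cv2.boxPoints(r)],onz(c,r[0],30).round())
    m,ce,s=blob(im.max(2)<110,sw); print("dark weight",s,ce,onz(c,ce,125).round())
cs=[cv2.resize(a[185:265,95:185],(360,320),interpolation=cv2.INTER_CUBIC),cv2.resize(a[145:225,200:290],(360,320),interpolation=cv2.INTER_CUBIC)]
cv2.imwrite("pics/crop.png",np.hstack(cs))
E
```

```text
top white lid panel 4988 [array([532., 181.]), array([720., 153.]), array([687., -57.]), array([499., -26.])]
tray 2811 (138.4630126953125, 223.99862670898438) [array([351., 457.]), array([520., 454.]), array([513., 303.]), array([343., 307.])] [431. 380.  30.]
dark weight [238 164  19  20 270] [247.02962963 173.8037037 ] [558.  69. 125.]
scene white lid panel 4577 [array([688., -56.]), array([482., -44.]), array([533., 182.]), array([723., 161.])]
tray 3135 (382.0, 297.0) [array([515., 303.]), array([335., 301.]), array([352., 461.]), array([524., 456.])] [434. 382.  30.]
dark weight [260 228  18  21 214] [268.62149533 238.67757009] [565.  77. 125.]
```

View pics/crop.png

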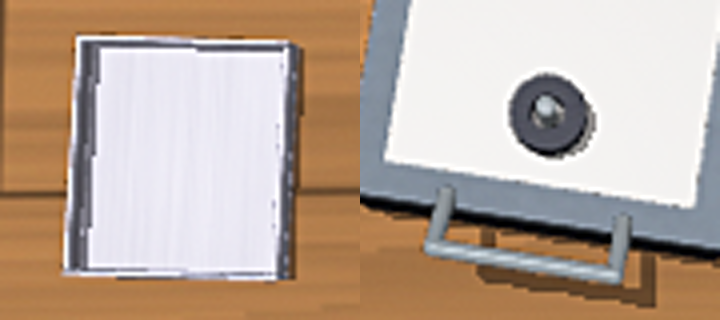

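The crop confirms the bright aluminium tray, with walls around an empty floor, and the steel ring on its post, with the bar in front of the lid edge. Tray ≈ (432,381), 170×150 as it should be. The lid yaw is about -0.152, and the weight at about (560,71) fits the lid geometry from both views.

```bash
cat >> h.py <<'E'
def rows(target,yaw,n,frm=None):
    o=bot.get_obs(); p=np.array(o["tool_pos"]); y=o["tcp_rot"][2]
    d=(np.array(target)-p)/n; dy=(yaw-y+np.pi)%(2*np.pi)-np.pi; dy/=n; print("at",p.round(1),"yaw",round(y,3))
    for i in range(n):
        a=y+dy*i; v=np.array([d[0]*np.cos(a)+d[1]*np.sin(a), d[0]*np.sin(a)-d[1]*np.cos(a), -d[2]])/80
        print((v).round(2).tolist(),round(-dy/.1,2))
E
python3 - <<'E'
from h import *
T=bot.get_calibration("top")
print("bar",[onz(T,q,132).round() for q in ((218.75,207),(263,214.5),(240.9,210.7))],"pot",onz(T,(232,248),40).round(),"bottle",onz(T,(146,130),100).round())
rows((560,71,240),1.419,18)
E
```

```text
bar [array([469., 143., 132.]), array([449.,  28., 132.]), array([459.,  85., 132.])] pot [361. 116.  40.] bottle [683. 343. 100.]
at [ 164.5 -498.2  226.1] yaw 0.319
[0.38, -0.29, -0.01] -0.61
[0.4, -0.27, -0.01] -0.61
[0.42, -0.24, -0.01] -0.61
[0.43, -0.21, -0.01] -0.61
[0.44, -0.19, -0.01] -0.61
[0.45, -0.16, -0.01] -0.61
[0.46, -0.13, -0.01] -0.61
[0.47, -0.1, -0.01] -0.61
[0.48, -0.07, -0.01] -0.61
[0.48, -0.05, -0.01] -0.61
[0.48, -0.02, -0.01] -0.61
[0.48, 0.01, -0.01] -0.61
[0.48, 0.04, -0.01] -0.61
[0.48, 0.07, -0.01] -0.61
[0.47, 0.1, -0.01] -0.61
[0.46, 0.13, -0.01] -0.61
[0.45, 0.16, -0.01] -0.61
[0.44, 0.18, -0.01] -0.61
```

Call:
jog_arm(
  targets=[
    {"xyz": [0.38, -0.29, -0.01], "spin": -0.6},
    {"xyz": [0.4, -0.27, -0.01], "spin": -0.6},
    {"xyz": [0.42, -0.24, -0.01], "spin": -0.6},
    {"xyz": [0.43, -0.21, -0.01], "spin": -0.6},
    {"xyz": [0.44, -0.19, -0.01], "spin": -0.6},
    {"xyz": [0.45, -0.16, -0.01], "spin": -0.6},
    {"xyz": [0.46, -0.13, -0.01], "spin": -0.6},
    {"xyz": [0.47, -0.1, -0.01], "spin": -0.6},
    {"xyz": [0.48, -0.07, -0.01], "spin": -0.6},
    {"xyz": [0.48, -0.05, -0.01], "spin": -0.6},
  ],
  gripper=85,
)

```text
time: 1.35
tool_pos: [385.9, -182.6, 234.5]
tcp_rot: [-3.141, 0.0, 0.921]
contact_force: [0.2, -0.6, -0.3]
grip_width: 78.3
finger_force: 0.0
```

```bash
python3 - <<'E'
from h import *
rows((560,71,240),1.419,8)
E
```

```text
at [ 385.9 -182.6  234.5] yaw 0.921
[0.48, -0.02, -0.01] -0.62
[0.48, 0.01, -0.01] -0.62
[0.48, 0.04, -0.01] -0.62
[0.48, 0.07, -0.01] -0.62
[0.47, 0.1, -0.01] -0.62
[0.46, 0.12, -0.01] -0.62
[0.46, 0.15, -0.01] -0.62
[0.45, 0.18, -0.01] -0.62
```

Call:
jog_arm(
  targets=[
    {"xyz": [0.48, -0.02, -0.01], "spin": -0.62},
    {"xyz": [0.48, 0.01, -0.01], "spin": -0.62},
    {"xyz": [0.48, 0.04, -0.01], "spin": -0.62},
    {"xyz": [0.48, 0.07, -0.01], "spin": -0.62},
    {"xyz": [0.47, 0.1, -0.01], "spin": -0.62},
    {"xyz": [0.46, 0.12, -0.01], "spin": -0.62},
    {"xyz": [0.46, 0.15, -0.01], "spin": -0.62},
    {"xyz": [0.45, 0.18, -0.01], "spin": -0.6},
    {"xyz": [0, 0, 0], "spin": 0},
    {"xyz": [0, 0, 0], "spin": 0},
  ],
)

```text
time: 2.6
tool_pos: [560.3, 69.1, 240.6]
tcp_rot: [-3.14, 0.001, 1.412]
contact_force: [-0.1, 0.3, 0.3]
grip_width: 78.1
finger_force: 0.0
```

```bash
python3 - <<'E'
from h import *
o=bot.get_obs();c=bot.get_calibration("wrist"); im=bot.capture("wrist"); cv2.imwrite("pics/w1.png",im)
print(o["tool_pos"],o["tcp_rot"],c)
E
```

```text
[560.30945229  69.08622768 240.55614328] [-3.14022724e+00  6.90730374e-04  1.41248115e+00] {'vfov': 61.79778291071772, 'cx': 285.02593365177216, 'cy': 206.86095331661346, 'eye': array([573.95839236, 153.52206502, 398.56271636]), 'rotation': array([ 2.82701517e+00,  8.94438376e-04, -1.60340536e-01])}
```

View pics/w1.png

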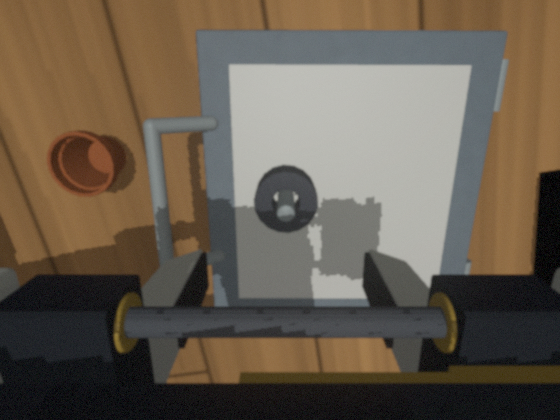

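The wrist view shows the ring at (286,199), the post top at (285,212), and the bar running down from (152,125). The ring lies between the open fingers.

```bash
python3 - <<'E'
from h import *
c=bot.get_calibration("wrist")
for px,z in (((285.5,212),157),((286,200),132),((255,199),120),((317,199),120),((286,232),132),((286,165),132),((152,125),132),((216,150),102)): print(px,onz(c,px,z).round(1))
rows((560,71,106),1.419,8)
E
```

```text
(285.5, 212) [560.9  71.6 157. ]
(286, 200) [561.6  73.1 132. ]
(255, 199) [535.8  74.4 120. ]
(317, 199) [586.5  66.2 120. ]
(286, 232) [557.2  46.  132. ]
(286, 165) [566.1 100.8 132. ]
(152, 125) [472.5 146.5 132. ]
(216, 150) [508.8 117.1 102. ]
at [560.3  68.7 240.8] yaw 1.412
[0.0, -0.0, 0.21] -0.01
[0.0, -0.0, 0.21] -0.01
[0.0, -0.0, 0.21] -0.01
[0.0, -0.0, 0.21] -0.01
[0.0, -0.0, 0.21] -0.01
[0.0, -0.0, 0.21] -0.01
[0.0, -0.0, 0.21] -0.01
[0.0, -0.0, 0.21] -0.01
```

Call:
jog_arm(
  targets=[
    {"xyz": [0.03, 0, 0.2], "spin": -0.05},
    {"xyz": [0, 0, 0.25], "spin": 0},
    {"xyz": [0, 0, 0.25], "spin": 0},
    {"xyz": [0, 0, 0.25], "spin": 0},
    {"xyz": [0, 0, 0.25], "spin": 0},
    {"xyz": [0, 0, 0.2], "spin": 0},
    {"xyz": [0, 0, 0.15], "spin": 0},
    {"xyz": [0, 0, 0.1], "spin": 0},
    {"xyz": [0, 0, 0.03], "spin": 0},
    {"xyz": [0, 0, 0], "spin": 0},
  ],
)

```text
time: 3.9
tool_pos: [561.5, 71.8, 106.9]
tcp_rot: [3.141, 0.0, 1.418]
contact_force: [0.7, -0.1, 0.2]
grip_width: 78.0
finger_force: 0.0
```

Call:
jog_arm(
  targets=[
    {"xyz": [0, 0, 0], "spin": 0},
    {"xyz": [0, 0, 0], "spin": 0},
    {"xyz": [0, 0, 0], "spin": 0},
    {"xyz": [0, 0, 0], "spin": 0},
    {"xyz": [0, 0, 0], "spin": 0},
    {"xyz": [0, 0, 0], "spin": 0},
    {"xyz": [0, 0, 0], "spin": 0},
    {"xyz": [0, 0, 0], "spin": 0},
    {"xyz": [0, 0, 0], "spin": 0},
    {"xyz": [0, 0, 0], "spin": 0},
  ],
  gripper=0,
)

```text
time: 5.15
tool_pos: [561.3, 71.8, 106.8]
tcp_rot: [3.142, 0.0, 1.418]
contact_force: [-1.7, -0.1, 4.8]
grip_width: 51.1
finger_force: 30.0
```

Call:
jog_arm(
  targets=[
    {"xyz": [0, 0, -0.05], "spin": 0},
    {"xyz": [0, 0, -0.1], "spin": 0},
    {"xyz": [0, 0, -0.15], "spin": 0},
    {"xyz": [0, 0, -0.2], "spin": 0},
    {"xyz": [0, 0, -0.2], "spin": 0},
    {"xyz": [0, 0, -0.2], "spin": 0},
    {"xyz": [0, 0, -0.15], "spin": 0},
    {"xyz": [0, 0, -0.1], "spin": 0},
    {"xyz": [0, 0, 0], "spin": 0},
    {"xyz": [0, 0, 0], "spin": 0},
  ],
)

```text
time: 6.4
tool_pos: [560.9, 71.8, 198.1]
tcp_rot: [-3.14, 0.0, 1.418]
contact_force: [1.1, 0.6, -4.4]
grip_width: 51.1
finger_force: 30.0
```

```bash
python3 - <<'E'
from h import *
cv2.imwrite("pics/w2.png",bot.capture("wrist"))
rows((432,381,190),1.418,10)
E
```

```text
at [560.9  71.8 198. ] yaw 1.418
[0.36, -0.22, 0.01] -0.0
[0.36, -0.22, 0.01] -0.0
[0.36, -0.22, 0.01] -0.0
[0.36, -0.22, 0.01] -0.0
[0.36, -0.22, 0.01] -0.0
[0.36, -0.22, 0.01] -0.0
[0.36, -0.22, 0.01] -0.0
[0.36, -0.22, 0.01] -0.0
[0.36, -0.22, 0.01] -0.0
[0.36, -0.22, 0.01] -0.0
```

View pics/w2.png

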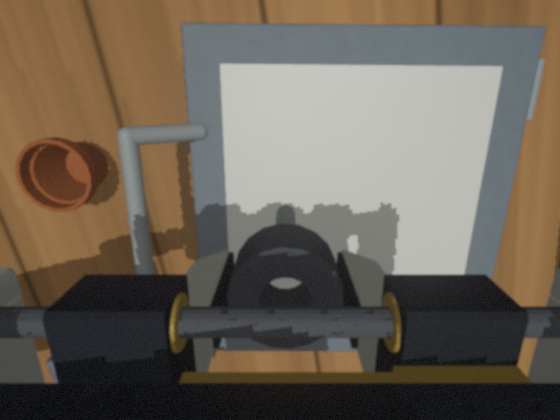

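The ring hangs level between the fingers at about (286,290), off the post, and the lid is still shut.

Call:
jog_arm(
  targets=[
    {"xyz": [0.15, -0.09, 0], "spin": 0},
    {"xyz": [0.3, -0.18, 0], "spin": 0},
    {"xyz": [0.42, -0.26, 0], "spin": 0},
    {"xyz": [0.45, -0.27, 0], "spin": 0},
    {"xyz": [0.45, -0.27, 0], "spin": 0},
    {"xyz": [0.45, -0.28, 0], "spin": 0},
    {"xyz": [0.45, -0.28, 0], "spin": 0},
    {"xyz": [0.42, -0.26, 0], "spin": 0},
    {"xyz": [0.33, -0.2, 0], "spin": 0},
    {"xyz": [0.18, -0.11, 0], "spin": 0},
  ],
)

```text
time: 7.7
tool_pos: [429.6, 385.0, 198.4]
tcp_rot: [-3.141, 0.0, 1.42]
contact_force: [0.5, 0.4, -5.4]
grip_width: 51.1
finger_force: 30.0
```

Call:
jog_arm(
  targets=[
    {"xyz": [0, 0, 0.1], "spin": 0},
    {"xyz": [0, 0, 0.2], "spin": 0},
    {"xyz": [0, 0, 0.3], "spin": 0},
    {"xyz": [0, 0, 0.3], "spin": 0},
    {"xyz": [0, 0, 0.3], "spin": 0},
    {"xyz": [0, 0, 0.3], "spin": 0},
    {"xyz": [0, 0, 0.2], "spin": 0},
    {"xyz": [0, 0, 0.1], "spin": 0},
    {"xyz": [0, 0, 0], "spin": 0},
    {"xyz": [0, 0, 0], "spin": 0},
  ],
)

```text
time: 8.95
tool_pos: [431.8, 383.5, 55.5]
tcp_rot: [3.14, -0.001, 1.418]
contact_force: [-0.2, -0.0, -4.2]
grip_width: 51.1
finger_force: 30.0
```

```bash
python3 - <<'E'
from h import *
cv2.imwrite("pics/t2.png",cv2.resize(bot.capture("top")[150:290,60:260],(800,560)))
print(bot.get_obs()["contact_force"])
E
```

```text
[-0.08478022  0.4995488  -3.63816106]
```

View pics/t2.png

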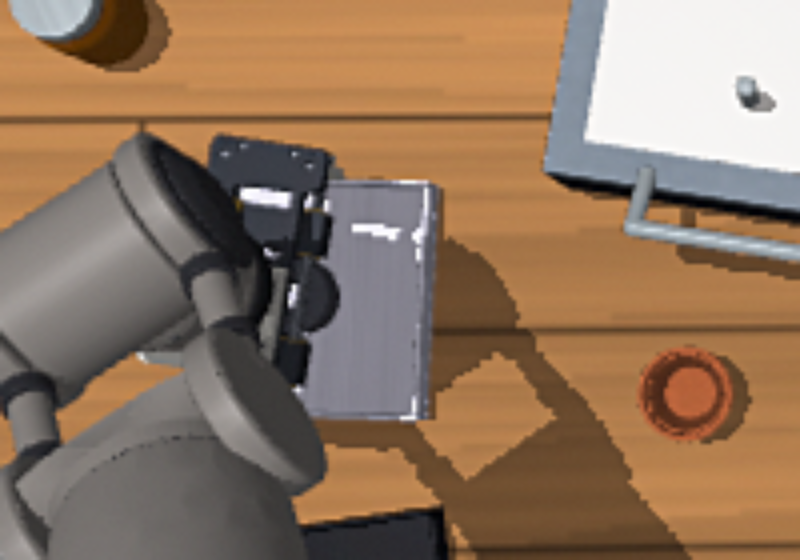

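The ring hangs over the tray's middle, at (315,295) in the crop. The fingers are inside the walls, and the post stands bare on the lid at (745,90).

Call:
jog_arm(
  targets=[
    {"xyz": [0, 0, 0.05], "spin": 0},
    {"xyz": [0, 0, 0.1], "spin": 0},
    {"xyz": [0, 0, 0.1], "spin": 0},
    {"xyz": [0, 0, 0.1], "spin": 0},
    {"xyz": [0, 0, 0.08], "spin": 0},
    {"xyz": [0, 0, 0.05], "spin": 0},
    {"xyz": [0, 0, 0.02], "spin": 0},
    {"xyz": [0, 0, 0.01], "spin": 0},
    {"xyz": [0, 0, 0.01], "spin": 0},
    {"xyz": [0, 0, 0], "spin": 0},
  ],
)

```text
time: 10.25
tool_pos: [431.3, 383.3, 13.2]
tcp_rot: [3.141, -0.0, 1.418]
contact_force: [0.1, -0.3, -3.8]
grip_width: 51.1
finger_force: 30.0
```

Call:
jog_arm(
  targets=[
    {"xyz": [0, 0, 0.01], "spin": 0},
    {"xyz": [0, 0, 0.01], "spin": 0},
    {"xyz": [0, 0, 0.01], "spin": 0},
    {"xyz": [0, 0, 0.005], "spin": 0},
    {"xyz": [0, 0, 0.005], "spin": 0},
    {"xyz": [0, 0, 0], "spin": 0},
    {"xyz": [0, 0, 0], "spin": 0},
    {"xyz": [0, 0, 0], "spin": 0},
    {"xyz": [0, 0, 0], "spin": 0},
    {"xyz": [0, 0, 0], "spin": 0},
  ],
)

```text
time: 11.5
tool_pos: [431.2, 383.2, 9.9]
tcp_rot: [3.142, 0.0, 1.418]
contact_force: [0.1, 1.1, -4.6]
grip_width: 51.1
finger_force: 30.0
```

Call:
jog_arm(
  targets=[
    {"xyz": [0, 0, 0.01], "spin": 0},
    {"xyz": [0, 0, 0], "spin": 0},
    {"xyz": [0, 0, 0.005], "spin": 0},
    {"xyz": [0, 0, 0], "spin": 0},
    {"xyz": [0, 0, 0], "spin": 0},
    {"xyz": [0, 0, 0], "spin": 0},
    {"xyz": [0, 0, 0], "spin": 0},
    {"xyz": [0, 0, 0], "spin": 0},
    {"xyz": [0, 0, 0], "spin": 0},
    {"xyz": [0, 0, 0], "spin": 0},
  ],
)

```text
time: 12.75
tool_pos: [431.2, 383.3, 8.9]
tcp_rot: [3.141, 0.0, 1.418]
contact_force: [-3.0, -1.6, 4.4]
grip_width: 51.4
finger_force: 30.0
```

Contact with the floor (force now +4.4 N). Next I open part way, settle, then rise.

Call:
jog_arm(
  targets=[
    {"xyz": [0, 0, 0], "spin": 0},
    {"xyz": [0, 0, 0], "spin": 0},
    {"xyz": [0, 0, 0], "spin": 0},
    {"xyz": [0, 0, 0], "spin": 0},
    {"xyz": [0, 0, 0], "spin": 0},
    {"xyz": [0, 0, 0], "spin": 0},
    {"xyz": [0, 0, 0], "spin": 0},
    {"xyz": [0, 0, 0], "spin": 0},
    {"xyz": [0, 0, 0], "spin": 0},
    {"xyz": [0, 0, 0], "spin": 0},
  ],
  gripper=80,
)

```text
time: 14.0
tool_pos: [431.2, 383.2, 8.7]
tcp_rot: [3.142, 0.0, 1.418]
contact_force: [0.4, 0.5, -0.3]
grip_width: 73.7
finger_force: 0.0
```

Call:
jog_arm(
  targets=[
    {"xyz": [0, 0, -0.1], "spin": 0},
    {"xyz": [0, 0, -0.2], "spin": 0},
    {"xyz": [0, 0, -0.3], "spin": 0},
    {"xyz": [0, 0, -0.4], "spin": 0},
    {"xyz": [0, 0, -0.4], "spin": 0},
    {"xyz": [0, 0, -0.4], "spin": 0},
    {"xyz": [0, 0, -0.3], "spin": 0},
    {"xyz": [0, 0, -0.2], "spin": 0},
    {"xyz": [0, 0, 0], "spin": 0},
    {"xyz": [0, 0, 0], "spin": 0},
  ],
)

```text
time: 15.25
tool_pos: [430.8, 382.9, 191.8]
tcp_rot: [-3.14, 0.001, 1.418]
contact_force: [-0.0, 0.2, -0.6]
grip_width: 73.9
finger_force: 0.0
```

```bash
python3 - <<'E'
from h import *
c=bot.get_calibration("wrist"); w=bot.capture("wrist"); s=bot.capture("scene")
cv2.imwrite("pics/v3.png",np.hstack([cv2.resize(w,(400,300)),cv2.resize(s[180:360,240:480],(400,300))]))
rows((460,86,200),1.418,10)
E
```

```text
at [430.7 382.9 191.5] yaw 1.418
[-0.36, 0.09, -0.01] -0.0
[-0.36, 0.09, -0.01] -0.0
[-0.36, 0.09, -0.01] -0.0
[-0.36, 0.09, -0.01] -0.0
[-0.36, 0.09, -0.01] -0.0
[-0.36, 0.09, -0.01] -0.0
[-0.36, 0.09, -0.01] -0.0
[-0.36, 0.09, -0.01] -0.0
[-0.36, 0.09, -0.01] -0.0
[-0.36, 0.09, -0.01] -0.0
```

View pics/v3.png

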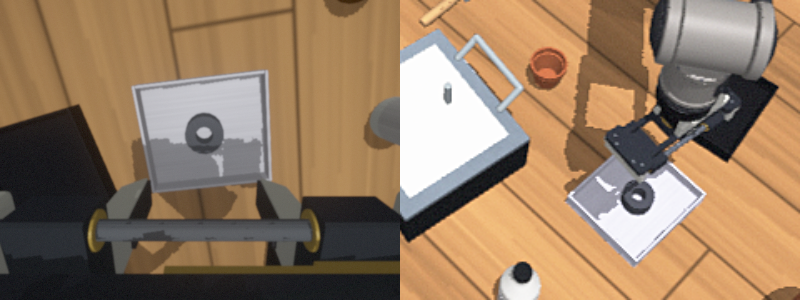

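The ring lies flat mid-tray, at (205,132) in the wrist view and (637,197) in the scene crop. Now over the bar.

Call:
jog_arm(
  targets=[
    {"xyz": [-0.2, 0.05, 0], "spin": 0},
    {"xyz": [-0.35, 0.09, 0], "spin": 0},
    {"xyz": [-0.45, 0.11, 0], "spin": 0},
    {"xyz": [-0.5, 0.13, 0], "spin": 0},
    {"xyz": [-0.5, 0.13, 0], "spin": 0},
    {"xyz": [-0.5, 0.13, 0], "spin": 0},
    {"xyz": [-0.5, 0.13, 0], "spin": 0},
    {"xyz": [-0.4, 0.1, 0], "spin": 0},
    {"xyz": [-0.2, 0.05, 0], "spin": 0},
    {"xyz": [0, 0, 0], "spin": 0},
  ],
  gripper=60,
)

```text
time: 16.6
tool_pos: [459.9, 86.6, 192.6]
tcp_rot: [-3.141, 0.0, 1.416]
contact_force: [-0.3, -0.6, -0.4]
grip_width: 54.8
finger_force: 0.0
```

```bash
python3 - <<'E'
from h import *
cv2.imwrite("pics/w4.png",bot.capture("wrist"));print(bot.get_calibration("wrist"))
rows((460,86,113),1.418,10)
E
```

```text
{'vfov': 61.79778291071772, 'cx': 285.02593365177216, 'cy': 206.86095331661346, 'eye': array([473.00771987, 171.81507025, 350.67448021]), 'rotation': array([ 2.82797556e+00, -1.20601793e-04, -1.56067637e-01])}
at [459.9  87.4 192.6] yaw 1.417
[-0.0, 0.0, 0.1] -0.0
[-0.0, 0.0, 0.1] -0.0
[-0.0, 0.0, 0.1] -0.0
[-0.0, 0.0, 0.1] -0.0
[-0.0, 0.0, 0.1] -0.0
[-0.0, 0.0, 0.1] -0.0
[-0.0, 0.0, 0.1] -0.0
[-0.0, 0.0, 0.1] -0.0
[-0.0, 0.0, 0.1] -0.0
[-0.0, 0.0, 0.1] -0.0
```

View pics/w4.png

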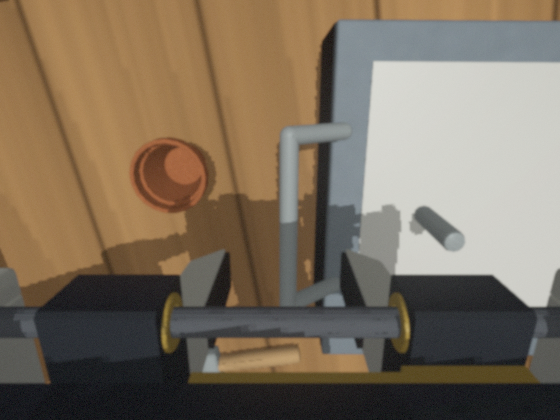

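The bar runs from (290,133) to (290,300), midway between the finger pads, so I can descend and grip it.

Call:
jog_arm(
  targets=[
    {"xyz": [0, 0, 0.1], "spin": 0},
    {"xyz": [0, 0, 0.15], "spin": 0},
    {"xyz": [0, 0, 0.2], "spin": 0},
    {"xyz": [0, 0, 0.2], "spin": 0},
    {"xyz": [0, 0, 0.15], "spin": 0},
    {"xyz": [0, 0, 0.1], "spin": 0},
    {"xyz": [0, 0, 0.07], "spin": 0},
    {"xyz": [0, 0, 0.03], "spin": 0},
    {"xyz": [0, 0, 0], "spin": 0},
    {"xyz": [0, 0, 0], "spin": 0},
  ],
)

```text
time: 17.9
tool_pos: [460.3, 87.4, 113.0]
tcp_rot: [3.141, -0.0, 1.418]
contact_force: [-0.2, -0.5, -0.3]
grip_width: 55.0
finger_force: 0.0
```

Call:
jog_arm(
  targets=[
    {"xyz": [0, 0, 0], "spin": 0},
    {"xyz": [0, 0, 0], "spin": 0},
    {"xyz": [0, 0, 0], "spin": 0},
    {"xyz": [0, 0, 0], "spin": 0},
    {"xyz": [0, 0, 0], "spin": 0},
    {"xyz": [0, 0, 0], "spin": 0},
    {"xyz": [0, 0, 0], "spin": 0},
    {"xyz": [0, 0, 0], "spin": 0},
    {"xyz": [0, 0, 0], "spin": 0},
    {"xyz": [0, 0, 0], "spin": 0},
  ],
  gripper=0,
)

```text
time: 19.15
tool_pos: [462.2, 87.1, 113.1]
tcp_rot: [3.137, -0.0, 1.418]
contact_force: [6.3, -1.0, -2.8]
grip_width: 10.9
finger_force: 30.0
```

```bash
python3 - <<'E'
import numpy as np
# per-row tool shifts along the bar's arc (tool y = propagator +x, tool z down), 2 deg a row; 20 rows to 40 deg
r=np.hypot(270,42);a0=np.arctan2(42,270); a=a0+np.radians(np.linspace(0,40,21))
x=-r*np.cos(a);z=r*np.sin(a); print(np.c_[np.diff(x),-np.diff(z)].__truediv__(80).round(3).tolist(), x[-1]-x[0],z[-1]-z[0])
E
```

```text
[[0.02, -0.117], [0.024, -0.117], [0.029, -0.116], [0.033, -0.115], [0.037, -0.113], [0.04, -0.112], [0.044, -0.111], [0.048, -0.109], [0.052, -0.107], [0.056, -0.105], [0.059, -0.103], [0.063, -0.101], [0.066, -0.099], [0.07, -0.097], [0.073, -0.094], [0.076, -0.092], [0.08, -0.089], [0.083, -0.086], [0.086, -0.083], [0.088, -0.08]] 90.16507996471057 163.72652122636265
```

Call:
jog_arm(
  targets=[
    {"xyz": [0, 0.04, -0.06], "spin": 0},
    {"xyz": [0, 0.025, -0.117], "spin": 0},
    {"xyz": [0, 0.025, -0.117], "spin": 0},
    {"xyz": [0, 0.03, -0.115], "spin": 0},
    {"xyz": [0, 0.035, -0.115], "spin": 0},
    {"xyz": [0, 0.04, -0.112], "spin": 0},
    {"xyz": [0, 0.04, -0.11], "spin": 0},
    {"xyz": [0, 0.045, -0.11], "spin": 0},
    {"xyz": [0, 0.05, -0.108], "spin": 0},
    {"xyz": [0, 0.03, -0.06], "spin": 0},
  ],
)

```text
time: 20.4
tool_pos: [487.8, 82.9, 195.2]
tcp_rot: [-3.14, 0.001, 1.418]
contact_force: [-7.9, 0.2, 0.5]
grip_width: 11.0
finger_force: 30.0
```

```bash
cat > lid.py <<'E'
from h import *
o=bot.get_obs(); p=o["tool_pos"]; r=np.hypot(270,42); a0=np.arctan2(42,270); u=np.array([np.cos(.152),-np.sin(.152)])
hx=728.7; h=np.array([728.7,45.3]); s=(p[:2]-h)@u; z=p[2]+19-90
print(p.round(1),"rel",s.round(1),round(z,1),"r",np.hypot(s,z).round(1),"lid deg",np.degrees(np.arctan2(z,-s)-a0).round(1),o["contact_force"].round(1),round(o["grip_width"],1),o["finger_force"])
E
python3 lid.py
```

```text
[487.8  82.9 195.2] rel -243.8 124.2 r 273.6 lid deg 18.2 [-7.9  0.2  0.5] 11.0 30.00874936580658
```

Call:
jog_arm(
  targets=[
    {"xyz": [0, 0.035, -0.09], "spin": 0},
    {"xyz": [0, 0.055, -0.105], "spin": 0},
    {"xyz": [0, 0.06, -0.103], "spin": 0},
    {"xyz": [0, 0.065, -0.1], "spin": 0},
    {"xyz": [0, 0.065, -0.1], "spin": 0},
    {"xyz": [0, 0.07, -0.097], "spin": 0},
    {"xyz": [0, 0.073, -0.094], "spin": 0},
    {"xyz": [0, 0.076, -0.092], "spin": 0},
    {"xyz": [0, 0.08, -0.09], "spin": 0},
    {"xyz": [0, 0.06, -0.06], "spin": 0},
  ],
)

```text
time: 21.65
tool_pos: [540.0, 74.5, 269.4]
tcp_rot: [3.14, 0.001, 1.417]
contact_force: [-1.5, -4.8, -3.3]
grip_width: 11.1
finger_force: 30.0
```

```bash
python3 lid.py
```

```text
[540.   74.5 269.4] rel -190.9 198.4 r 275.4 lid deg 37.3 [-1.5 -4.8 -3.3] 11.1 29.99111920595169
```

Call:
jog_arm(
  targets=[
    {"xyz": [0, 0.04, -0.04], "spin": 0},
    {"xyz": [0, 0.04, -0.04], "spin": 0},
    {"xyz": [0, 0.03, -0.02], "spin": 0},
    {"xyz": [0, 0.01, -0.01], "spin": 0},
    {"xyz": [0, 0, 0], "spin": 0},
    {"xyz": [0, 0, 0], "spin": 0},
    {"xyz": [0, 0, 0], "spin": 0},
    {"xyz": [0, 0, 0], "spin": 0},
    {"xyz": [0, 0, 0], "spin": 0},
    {"xyz": [0, 0, 0], "spin": 0},
  ],
)

```text
time: 22.9
tool_pos: [548.9, 73.1, 278.2]
tcp_rot: [3.141, 0.001, 1.417]
contact_force: [-3.3, -5.2, -2.3]
grip_width: 11.0
finger_force: 30.0
```

```bash
python3 lid.py; python3 - <<'E'
from h import *
s=bot.capture("scene"); t=bot.capture("top")
cv2.imwrite("pics/s5.png",np.hstack([cv2.resize(s[130:340,180:460],(400,300)),cv2.resize(t[90:270,90:330],(400,300))]))
E
```

```text
[548.9  73.1 278.2] rel -181.9 207.2 r 275.7 lid deg 39.9 [-3.3 -5.2 -2.3] 11.0 29.99131679534912
```

View pics/s5.png

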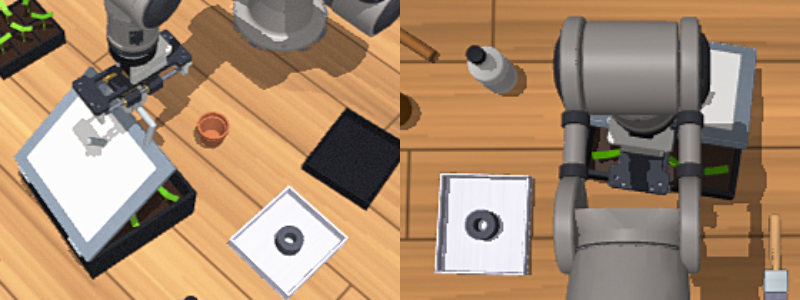

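The lid is up and gripped at the bar, with the lid corner at (175,152) in the left crop. The ring lies in the tray, and the pot, bottle and brush are where they were. One reprojection check of the angle from that corner, then hand in.

```bash
python3 - <<'E'
from h import *
c=bot.get_calibration("scene"); f=210/np.tan(np.radians(c["vfov"]/2)); R=Ro.from_euler("xyz",c["rotation"]).as_matrix()
for d in (36,38,40,42,44):
    a=np.radians(d); x=-240*np.cos(a)+12*np.sin(a); z=90+240*np.sin(a)+12*np.cos(a)
    P=np.array([728.7,45.3,0])+x*np.array([.9885,-.151,0])+130*np.array([.151,.9885,0])+[0,0,z]
    q=R.T@(P-c["eye"]); print(d,((c["cx"]+f*q[0]/q[2]-180)/.7).round(1),((c["cy"]+f*q[1]/q[2]-130)/.7).round(1))
E
```

```text
36 178.4 167.8
38 176.0 167.6
40 173.5 167.5
42 170.9 167.6
44 168.2 167.8
```

```bash
python3 lid.py; python3 -c "
from plant import bot
print(bot.close_job())"
```

```text
[548.9  73.1 278.2] rel -181.9 207.2 r 275.7 lid deg 39.9 [-1.5 -5.7 -2.4] 11.1 29.99130070209503
the job is handed in; nothing more can be done
None
```

I handed the job in at about 23 s: the ring weight lies flat in the aluminium tray and the lid is held by its bar at about 40 degrees (39.9 from the arm's pose, 38–40 from a camera check); no verdict was returned.

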